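# Storage jars lined up by size in the kitchen caddy

### The job

Put the four glass storage jars away in the wooden caddy, one in the middle of each bay, upright and in order of size: the largest in the bay next to the kettle, then getting smaller step by step to the smallest in the bay next to the stack of bowls. They are glass: set each one down on its cork pad without dropping it or knocking any over, and leave the kettle and the stack of bowls where they stand.

Things in the scene. Friction and masses are not known exactly. Their poses are not given: they have to be found in the camera images.
- jar_1_center (a point): Smallest of four upright, closed glass storage jars with a grey steel screw lid, loose, 80 to 150 g. Body diameter 42 mm, overall height 75 mm; straight-sided from its foot to 51 mm up, then a shoulder and the lid (diameter 36 mm). This point is on its axis, half-way up (37.5 mm above its foot); z points up along the jar.
- jar_2_center (a point): Second smallest of four upright, closed glass storage jars with a grey steel screw lid, loose, 130 to 230 g. Body diameter 49 mm, overall height 100 mm; straight-sided from its foot to 76 mm up, then a shoulder and the lid (diameter 42 mm). This point is on its axis, half-way up (50 mm above its foot); z points up along the jar.
- jar_3_center (a point): Second largest of four upright, closed glass storage jars with a grey steel screw lid, loose, 190 to 340 g. Body diameter 56 mm, overall height 125 mm; straight-sided from its foot to 101 mm up, then a shoulder and the lid (diameter 48 mm). This point is on its axis, half-way up (62.5 mm above its foot); z points up along the jar.
- jar_4_center (a point): Largest of four upright, closed glass storage jars with a grey steel screw lid, loose, 270 to 490 g. Body diameter 64 mm, overall height 150 mm; straight-sided from its foot to 126 mm up, then a shoulder and the lid (diameter 55 mm). This point is on its axis, half-way up (75 mm above its foot); z points up along the jar.
- pad_a: One of four identical fixed cork pads (82 x 82 x 3 mm), one lying in each of the four bays of the low wooden caddy; the names do not tell the order along the row. Origin at the centre of its underside, 6 mm above the counter, so a jar on it stands 9 mm above the counter. The bays follow one another along the pad's y axis, 96 mm from centre to centre; each is 88 x 88 mm inside, with fixed wooden walls 8 mm thick that end 20 mm above the counter.
- pad_b: One of four identical fixed cork pads (82 x 82 x 3 mm), one lying in each of the four bays of the low wooden caddy; the names do not tell the order along the row. Origin at the centre of its underside, 6 mm above the counter, so a jar on it stands 9 mm above the counter. The bays follow one another along the pad's y axis, 96 mm from centre to centre; each is 88 x 88 mm inside, with fixed wooden walls 8 mm thick that end 20 mm above the counter.
- pad_c: One of four identical fixed cork pads (82 x 82 x 3 mm), one lying in each of the four bays of the low wooden caddy; the names do not tell the order along the row. Origin at the centre of its underside, 6 mm above the counter, so a jar on it stands 9 mm above the counter. The bays follow one another along the pad's y axis, 96 mm from centre to centre; each is 88 x 88 mm inside, with fixed wooden walls 8 mm thick that end 20 mm above the counter.
- pad_d: One of four identical fixed cork pads (82 x 82 x 3 mm), one lying in each of the four bays of the low wooden caddy; the names do not tell the order along the row. Origin at the centre of its underside, 6 mm above the counter, so a jar on it stands 9 mm above the counter. The bays follow one another along the pad's y axis, 96 mm from centre to centre; each is 88 x 88 mm inside, with fixed wooden walls 8 mm thick that end 20 mm above the counter.
- kettle: Steel electric kettle on a black base, 156 mm across, 207 mm high, with a black handle on its +x side that reaches 122 mm from its axis; loose, 1.5 kg. It stands beyond one end of the caddy, left or right, a little behind the line of the row, about 195 mm from the middle of the nearest bay. Origin at the centre of its underside.
- bowls: Stack of four white ceramic bowls with blue rims, 140 mm across at the top, 100 mm high; loose, 1.2 kg, moves as one. It stands beyond the other end of the caddy, a little behind the line of the row, about 195 mm from the middle of the nearest bay. Origin at the centre of its underside.
There are look-alikes about, which are no part of the job. What is shaped like the part that bears jar_4_center but red is not meant.

How it is judged:
By the outcome, as a careful person would: the job done as asked, in the order asked, and still so for the second after the job is handed in, with the robot touching nothing.
It also fails if it takes over 99 s, if anything falls off the work surface, if the arm or the gripper's body presses on something with over 40 N, if the wrist force passes 120 N, or if a joint passes its speed limit or range.

### The arm

A 6-joint arm with a two-finger parallel gripper is mounted at the origin on the work surface. World frame = base frame: x ahead of the robot, y to its left, z up, the work surface at z = 0. Lengths are in m, angles in rad, forces in N, time in s.
With the tool pointing down it reaches from about 0.325 to 0.775 m from the base axis. Payload 9.3 kg.
Tool frame: the origin (TCP) lies midway between the tips of the shut fingers; the grasp point (between the pads) lies 19 mm behind it; x points along the fingers, z is the direction in which the jaws open and shut, and the axes are right-handed (so a half turn about x gives the same grasp; the last joint's range is limited). The gripper opens to 85 mm and grips with 20 to 120 N. Pads are 22 mm wide; open, the fingers measure 114 mm over their backs; the gripper's body (76 mm by 85 mm) begins 54 mm behind the grasp point. The pads swing forward as they close: fully open they stand 13 mm farther back than shut.
Start: joints at [-1.36, 0.259, 0.021, 1.334, 0, 1.418], TCP at [0.196, -0.514, 0.231] pointing down, gripper open.
Joint ranges: [-3.04, 3.04], [-0.91, 1.82], [-1.04, 1.36], [-1.92, 1.95], [-1.52, 1.45], [-3.14, 3.14]. Speed limits (rad/s): [2.22, 2.22, 2.79, 3.14, 3.14, 3.14].

### API

Orientations are given as a 3x3 rotation matrix whose columns are the frame's x, y, z axes.
In Python, from bench import bot gives the robot as it stands. The module is installed in compiled form; this text tells all that it offers.
- The arm moves only by the tool jog_arm, never from a script. Its argument "moves" is a list of rows, each an object of numbers: "tx", "ty", "tz": the shift along the tool's x, y, z in m; "spin": the turn about the tool's x in rad; "claw": the gripper's target within -1 to 1 (fully open at 1, half-way at 0, shut at -1). In form: [{"tx": .., "ty": .., "tz": .., "spin": .., "claw": ..}, ...]. A call has 1 to 12 rows; each row shifts and turns the commanded pose from where the row before left it, along the tool's axes as they then stand; what a row does not reach is not made up. A row lasts 1/10 s, in which the tool goes at most 50 mm and 8.59 degrees, less where a joint would pass 70% of its speed; a pose out of reach is approached as far as the arm can. A call with a gripper value outside its range is refused whole. The fingers move at their own pace and stop on an object; "newtons" is the grip in N (left out, the last holds). Time passes only in rows, so rows that do not move let the fingers close. It gives the time, the measured TCP pose, the force and the opening at its end, in the units of the state.
- bot.observe(): the state, without advancing time (a new reading comes with each control period).
- bot.snapshot(name): name is "side" or "top" or "wrist"; returns the picture (480x640x3 uint8, red, green, blue); there is no depth.
- bot.calibration(name): a dict with "camera_matrix" (3x3 intrinsics, pixels), "dist" ([k1, k2, p1, p2, k3] as OpenCV has them; the pictures are not rectified), "xyz" and "rotation" of the camera in the world; the wrist camera has in their place "mount" (4x4, takes a point from camera to tool coordinates, whose origin is the TCP and whose axes are the tool frame's). Camera axes: x right, y down, z forward; pixel columns grow to the right and rows downward; lengths in m; the calibration is good to about 2 mm. A picture is of the moment at which its call begins: read the wrist's pose just before it. calibration takes no time and is no camera call.
- bot.close_job(): hands the job in, once; it reports no verdict.
The state is a dict: "time": time; "joint_positions": joint angles; "dq": joint speeds; "joint_efforts": joint torques, N m; "tcp_pos": TCP position; "ee_rot": TCP orientation; "wrist_force": force on the tool from outside, world axes, zero at the start; "moment": the same for the moment, N m; "width": finger opening in m.
Only numpy, scipy, OpenCV 4.12 (cv2) and the standard library are available. Lean on these libraries where they do the work, as an engineer would, in place of code of your own. Each camera call takes 0.05 s, during which the arm holds its last target.

## Working session

There is one attempt and no reset: what is moved stays moved. The work goes in short steps, Python scripts to look and compute and a tool call to move; the robot and the scene stay as the last step left them, time stands still between calls to the robot, and variables do not carry over. Pictures are saved under pics/ and viewed, and the job is handed in when it is done.

Besides the shell and the picture viewer there is one more tool, called as name([rows], argument=value, ...), one row to a line, values as JSON. jog_arm: Moves the arm, as the interface text tells. Its arguments: {"type":"object","properties":{"moves":{"type":"array","items":{"type":"object","properties":{"tx":{"type":"number"},"ty":{"type":"number"},"tz":{"type":"number"},"spin":{"type":"number"},"claw":{"type":"number"}}}},"newtons":{"type":"number"}},"required":["moves"]}

```bash
mkdir -p pics
cat > h.py <<'E'
import numpy as np, cv2
from bench import bot
def snap(n,f):
    im=bot.snapshot(n); cv2.imwrite('pics/'+f,im[:,:,::-1]); return im
E
python3 - <<'E'
from h import *
s=bot.observe()
for k,v in s.items(): print(k,np.round(v,4).tolist())
snap('side','side0.png');snap('top','top0.png');snap('wrist','wrist0.png')
for n in ('side','top','wrist'):
    print(n,{k:np.round(v,4).tolist() for k,v in bot.calibration(n).items()})
E
```

```text
time 0.0
joint_positions [-1.3596, 0.2592, 0.0208, 1.3336, 0.0, 1.4182]
dq [0.0005, -0.0002, -0.0012, -0.0001, 0.0008, -0.0004]
joint_efforts [-0.0038, -55.5641, 34.453, 0.0134, -0.0004, -0.0]
tcp_pos [0.1957, -0.5137, 0.2307]
ee_rot [[-0.0003, 0.9346, 0.3558], [0.0013, 0.3558, -0.9346], [-1.0, 0.0002, -0.0013]]
wrist_force [0.1118, 0.0738, -0.7248]
moment [-0.0015, 0.0149, 0.0065]
width 0.0851
side {'camera_matrix': [[544.8998, 0.0, 319.8552], [0.0, 544.8998, 240.9051], [0.0, 0.0, 1.0]], 'dist': [-0.1634, 0.0, 0.0, 0.0, 0.0], 'xyz': [0.4656, 0.8927, 1.0207], 'rotation': [[-0.9982, -0.0373, 0.0469], [-0.0593, 0.7283, -0.6827], [-0.0087, -0.6842, -0.7292]]}
top {'camera_matrix': [[553.6572, 0.0, 314.7177], [0.0, 553.6572, 253.0719], [0.0, 0.0, 1.0]], 'dist': [-0.0607, 0.0, 0.0, 0.0, 0.0], 'xyz': [0.4333, 0.0288, 1.2616], 'rotation': [[0.006, -0.9947, 0.1024], [-1.0, -0.0057, 0.0032], [-0.0026, -0.1025, -0.9947]]}
wrist {'camera_matrix': [[374.7675, 0.0, 326.9297], [0.0, 374.7675, 242.6187], [0.0, 0.0, 1.0]], 'dist': [-0.0754, 0.0, 0.0, 0.0, 0.0], 'mount': [[0.0003, -0.2843, 0.9587, -0.1421], [0.0006, -0.9587, -0.2843, 0.0724], [1.0, 0.0006, -0.0001, 0.0011], [0.0, 0.0, 0.0, 1.0]]}
```

View pics/side0.png

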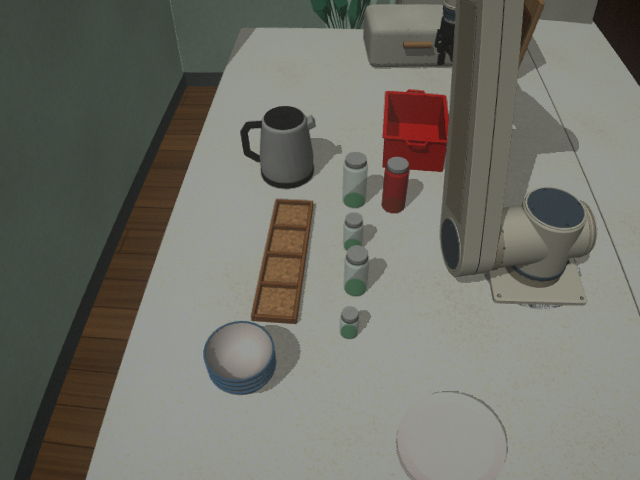

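View pics/top0.png

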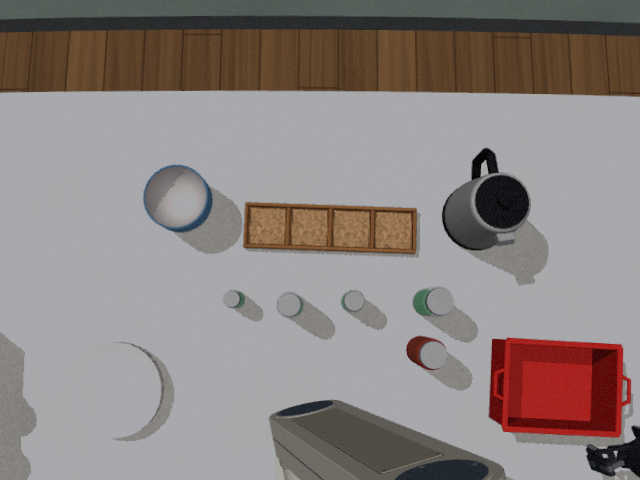

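View pics/wrist0.png

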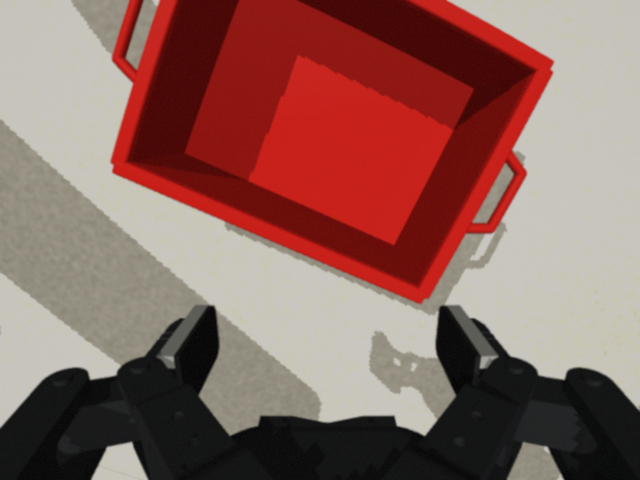

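The side and top images agree. The kettle is at the right end of the caddy (top ≈ (490,210)) and the bowls at the left (≈ (178,198)). The lids in the top image are near (233,299), (289,305), (353,301) and (438,301), with the red look-alike at (430,352). I'll refine these now.

Run:
```python
import cv2
im=cv2.imread('pics/top0.png')
cv2.imwrite('pics/c1.png',cv2.resize(im[270:390,205:465],None,fx=3,fy=3,interpolation=cv2.INTER_CUBIC))
cv2.imwrite('pics/c2.png',cv2.resize(im[190:265,230:430],None,fx=4,fy=4,interpolation=cv2.INTER_CUBIC))
im=cv2.imread('pics/side0.png')
cv2.imwrite('pics/c3.png',cv2.resize(im[145:345,235:420],None,fx=3,fy=3,interpolation=cv2.INTER_CUBIC))
```

```text
(no output)
```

View pics/c1.png

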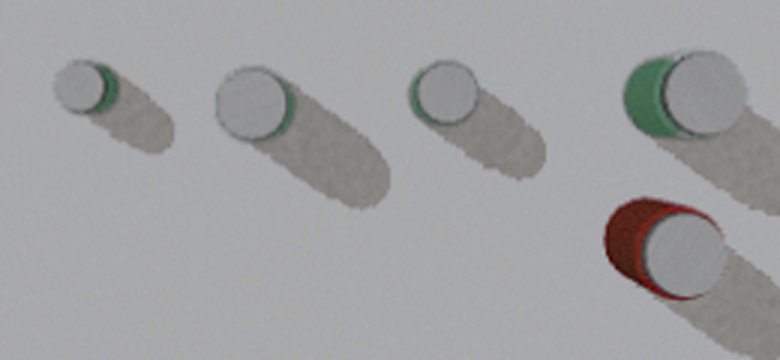

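View pics/c2.png

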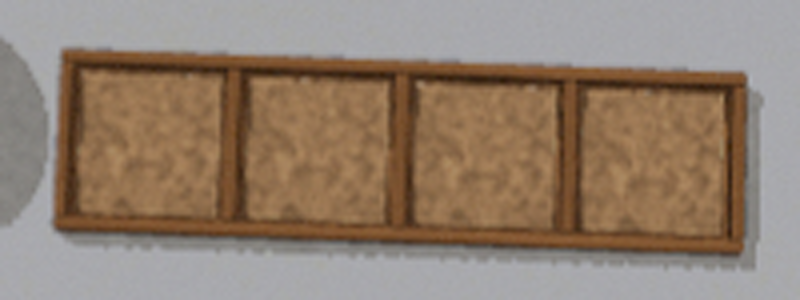

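View pics/c3.png

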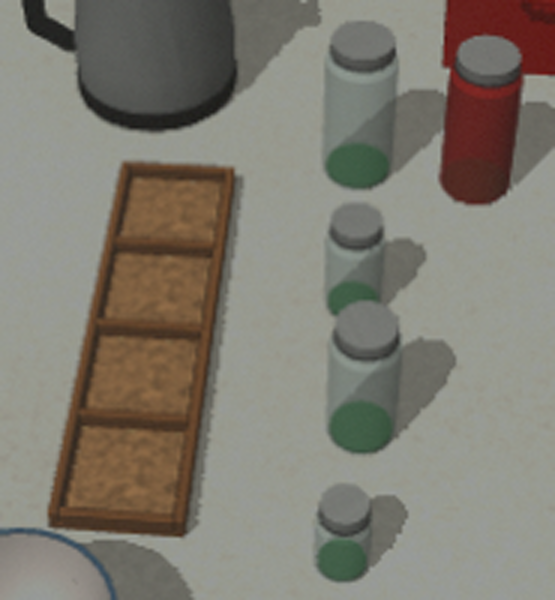

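```bash
cat >> h.py <<'E'
def ray(n,uv,z,pose=None):
    c=bot.calibration(n)
    p=cv2.undistortPoints(np.array(uv,float).reshape(-1,1,2),np.array(c['camera_matrix']),np.array(c['dist'])).reshape(-1,2)
    d=np.c_[p,np.ones(len(p))]
    if n=='wrist':
        m=np.array(c['mount']);R=np.array(pose[1]);t=np.array(pose[0])
        Rw=R@m[:3,:3];o=R@m[:3,3]+t
    else: Rw=np.array(c['rotation']);o=np.array(c['xyz'])
    d=d@Rw.T
    return o+d*((np.atleast_1d(z)-o[2])/d[:,2])[:,None]
def proj(n,P,pose=None):
    c=bot.calibration(n);P=np.array(P,float).reshape(-1,3)
    if n=='wrist':
        m=np.array(c['mount']);R=np.array(pose[1]);t=np.array(pose[0])
        Rw=R@m[:3,:3];o=R@m[:3,3]+t
    else: Rw=np.array(c['rotation']);o=np.array(c['xyz'])
    pc=(P-o)@Rw
    return cv2.projectPoints(pc,np.zeros(3),np.zeros(3),np.array(c['camera_matrix']),np.array(c['dist']))[0].reshape(-1,2)
E
python3 - <<'E'
from h import *
from scipy.optimize import least_squares
f=lambda uv,s,o:(np.array(uv,float)+.5)/s-.5+np.array(o)
H=[.075,.1,.125,.15,.15]
print(ray('top',f([(80,86),(447,92),(251,104),(705,93),(684,255)],3,(205,270)),H).round(4))
print(ray('side',f([(345,502),(357,220),(367,324),(364,42),(489,56)],3,(235,145)),H).round(4))
# caddy
def fit(n,uv,z,model):
    W=ray(n,uv,z)[:,:2]
    def r(p):
        c,s=np.cos(p[2]),np.sin(p[2]);R=np.array([[c,-s],[s,c]])
        return (model@R.T+p[:2]-W).ravel()
    o=least_squares(r,[.55,0,0]);print(n,o.x.round(4),o.fun.round(4))
    return o.x
M=np.array([[.052,.196],[.052,-.196],[-.052,-.196],[-.052,.196]]) # TL,TR,BR,BL in top (x up, y left)
p1=fit('top',f([(65,50),(746,73),(742,251),(55,226)],4,(230,190)),.02,M)
# side: bowls end is at bottom; far x at left
p2=fit('side',f([(50,515),(123,163),(233,168),(186,526)],3,(235,145)),.02,M)
E
```

```text
[[ 0.457   0.2105  0.075 ]
 [ 0.454  -0.0496  0.1   ]
 [ 0.4446  0.0857  0.125 ]
 [ 0.4532 -0.219   0.15  ]
 [ 0.3459 -0.2035  0.15  ]]
[[ 0.4508  0.2109  0.075 ]
 [ 0.4477 -0.0492  0.1   ]
 [ 0.439   0.0854  0.125 ]
 [ 0.4461 -0.2159  0.15  ]
 [ 0.3398 -0.2028  0.15  ]]
top [ 0.6207 -0.0018 -0.0301] [ 0.0016  0.0022  0.0009 -0.0016 -0.0011 -0.0021 -0.0013  0.0016]
side [ 0.6138  0.002  -0.0238] [ 0.0008  0.0014  0.0018 -0.0009 -0.0019 -0.0003 -0.0006 -0.0002]
```

jog_arm([
  {"tx": -0.02,"spin": -0.134,"claw": 1},
  {"tx": -0.02,"spin": -0.134,"claw": 1},
  {"spin": -0.134,"claw": 1},
  {"spin": -0.134,"claw": 1},
  {"spin": -0.134,"claw": 1},
  {"spin": -0.134,"claw": 1},
  {"spin": -0.134,"claw": 1},
  {"spin": -0.134,"claw": 1},
  {"spin": -0.134,"claw": 1},
  {"claw": 1},
], newtons=40)

```text
invalid input
```

jog_arm([
  {"tx": -0.02,"ty": 0,"tz": 0,"spin": -0.134,"claw": 1},
  {"tx": -0.02,"ty": 0,"tz": 0,"spin": -0.134,"claw": 1},
  {"tx": 0,"ty": 0,"tz": 0,"spin": -0.134,"claw": 1},
  {"tx": 0,"ty": 0,"tz": 0,"spin": -0.134,"claw": 1},
  {"tx": 0,"ty": 0,"tz": 0,"spin": -0.134,"claw": 1},
  {"tx": 0,"ty": 0,"tz": 0,"spin": -0.134,"claw": 1},
  {"tx": 0,"ty": 0,"tz": 0,"spin": -0.134,"claw": 1},
  {"tx": 0,"ty": 0,"tz": 0,"spin": -0.134,"claw": 1},
  {"tx": 0,"ty": 0,"tz": 0,"spin": -0.134,"claw": 1},
  {"tx": 0,"ty": 0,"tz": 0,"spin": 0,"claw": 1},
], newtons=40)

```text
time: 1.15
tcp_pos: [0.1957, -0.5139, 0.271]
ee_rot: [[-0.0, -0.001, 1.0], [0.001, 1.0, 0.001], [-1.0, 0.001, -0.0]]
wrist_force: [0.0, -0.4, -0.0]
width: 0.0854
```

jog_arm([
  {"tx": 0,"ty": 0.03,"tz": 0.025,"spin": 0,"claw": 1},
  {"tx": 0,"ty": 0.03,"tz": 0.025,"spin": 0,"claw": 1},
  {"tx": 0,"ty": 0.03,"tz": 0.025,"spin": 0,"claw": 1},
  {"tx": 0,"ty": 0.03,"tz": 0.025,"spin": 0,"claw": 1},
  {"tx": 0,"ty": 0.03,"tz": 0.025,"spin": 0,"claw": 1},
  {"tx": 0,"ty": 0.03,"tz": 0.025,"spin": 0,"claw": 1},
  {"tx": 0,"ty": 0.03,"tz": 0.025,"spin": 0,"claw": 1},
  {"tx": 0,"ty": 0.03,"tz": 0.025,"spin": 0,"claw": 1},
  {"tx": 0,"ty": 0.03,"tz": 0.025,"spin": 0,"claw": 1},
  {"tx": 0,"ty": 0.03,"tz": 0.025,"spin": 0,"claw": 1},
  {"tx": 0,"ty": 0,"tz": 0,"spin": 0,"claw": 1},
  {"tx": 0,"ty": 0,"tz": 0,"spin": 0,"claw": 1},
])

```text
time: 2.35
tcp_pos: [0.4463, -0.2136, 0.2711]
ee_rot: [[-0.001, 0.002, 1.0], [0.0, 1.0, -0.002], [-1.0, 0.0, -0.001]]
wrist_force: [-0.8, -0.6, -0.4]
width: 0.0857
```

Run:
```python
from h import *
s=bot.observe();print(s['time'],s['tcp_pos'],s['joint_positions'])
np.savez('w1.npz',p=s['tcp_pos'],R=s['ee_rot'])
snap('wrist','wrist1.png')
```

```text
2.35 [ 0.44626164 -0.21358315  0.2710869 ] [-6.16031330e-01  1.54873184e-01 -1.31250946e-02  1.40325570e+00
 -2.43066821e-04  9.56508460e-01]
```

View pics/wrist1.png

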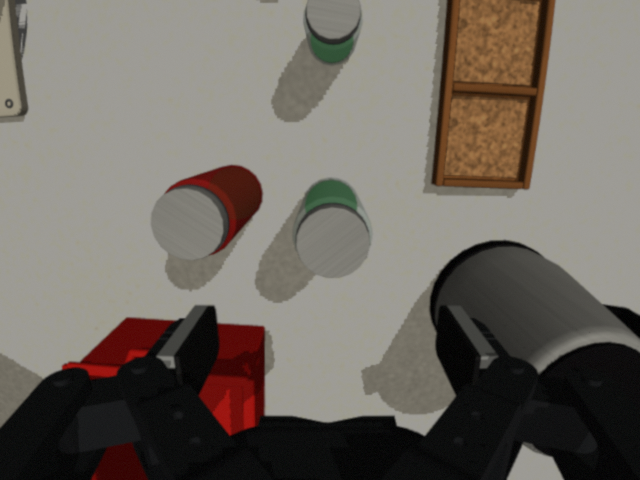

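Wrist picture: jar 4's lid centre is at (333,240), the red jar's at (190,222), and jar 2's at (333,15). The caddy's kettle end has its corners at about (437,180) and (528,184).

```bash
python3 - <<'E'
import cv2
im=cv2.imread('pics/wrist1.png')
cv2.imwrite('pics/c4.png',cv2.resize(im[0:290,280:570],None,fx=2,fy=2,interpolation=cv2.INTER_CUBIC))
E
python3 - <<'E'
from h import *
d=np.load('w1.npz');P=(d['p'],d['R'])
print(ray('wrist',[(333,241),(333,14),(190,222)],[.15,.1,.15],P).round(4))
print(ray('wrist',[(437,180),(530,184)],[.02],P).round(4))
for c in ([.45,-.217],[.453,-.219],[.446,-.216]): print(c,proj('wrist',[[*c,.15]],P), proj('wrist',[[*c,.0]],P))
E
```

```text
[[ 0.4511 -0.219   0.15  ]
 [ 0.4514 -0.0545  0.1   ]
 [ 0.3469 -0.2045  0.15  ]]
[[ 0.5622 -0.1902  0.02  ]
 [ 0.664  -0.1934  0.02  ]]
[0.45, -0.217] [[331.54627385 238.33793198]] [[330.0914899  201.63201886]]
[0.453, -0.219] [[335.64136673 240.96524921]] [[332.77734117 203.40061797]]
[0.446, -0.216] [[326.06380414 237.02317339]] [[326.50182778 200.74834435]]
```

View pics/c4.png

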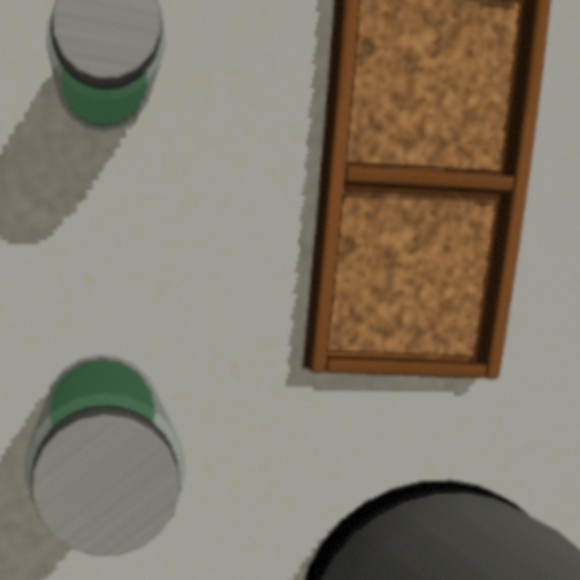

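jog_arm([
  {"tx": 0,"ty": -0.0045,"tz": 0.005,"spin": 0,"claw": 1},
  {"tx": 0.02,"ty": 0,"tz": 0,"spin": 0,"claw": 1},
  {"tx": 0.03,"ty": 0,"tz": 0,"spin": 0,"claw": 1},
  {"tx": 0.03,"ty": 0,"tz": 0,"spin": 0,"claw": 1},
  {"tx": 0.03,"ty": 0,"tz": 0,"spin": 0,"claw": 1},
  {"tx": 0.03,"ty": 0,"tz": 0,"spin": 0,"claw": 1},
  {"tx": 0.02,"ty": 0,"tz": 0,"spin": 0,"claw": 1},
  {"tx": 0.015,"ty": 0,"tz": 0,"spin": 0,"claw": 1},
  {"tx": 0.011,"ty": 0,"tz": 0,"spin": 0,"claw": 1},
  {"tx": 0,"ty": 0,"tz": 0,"spin": 0,"claw": 1},
  {"tx": 0,"ty": 0,"tz": 0,"spin": 0,"claw": 1},
])

```text
time: 3.5
tcp_pos: [0.4511, -0.2195, 0.0857]
ee_rot: [[0.0, 0.002, 1.0], [-0.0, 1.0, -0.002], [-1.0, -0.0, 0.0]]
wrist_force: [0.2, -0.7, 0.2]
width: 0.0856
```

Run:
```python
from h import *
snap('wrist','wrist2.png')
```

```text
(no output)
```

View pics/wrist2.png

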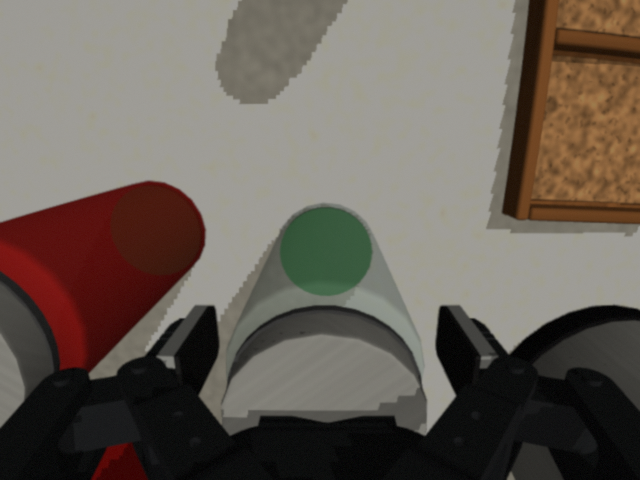

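The jar is between the pads, with its foot centre at about (326,250) and roughly equal gaps on each side. I'll close the gripper now.

jog_arm([
  {"tx": 0,"ty": 0,"tz": 0,"spin": 0,"claw": -0.2},
  {"tx": 0,"ty": 0,"tz": 0,"spin": 0,"claw": -1},
  {"tx": 0,"ty": 0,"tz": 0,"spin": 0,"claw": -1},
  {"tx": 0,"ty": 0,"tz": 0,"spin": 0,"claw": -1},
  {"tx": 0,"ty": 0,"tz": 0,"spin": 0,"claw": -1},
  {"tx": 0,"ty": 0,"tz": 0,"spin": 0,"claw": -1},
  {"tx": -0.003,"ty": 0,"tz": 0,"spin": 0,"claw": -1},
  {"tx": -0.006,"ty": 0,"tz": 0,"spin": 0,"claw": -1},
  {"tx": -0.01,"ty": 0,"tz": 0,"spin": 0,"claw": -1},
  {"tx": 0,"ty": 0,"tz": 0,"spin": 0,"claw": -1},
  {"tx": 0,"ty": 0,"tz": 0,"spin": 0,"claw": -1},
], newtons=50)

```text
time: 4.65
tcp_pos: [0.4512, -0.2189, 0.1046]
ee_rot: [[0.001, 0.001, 1.0], [-0.0, 1.0, -0.001], [-1.0, -0.0, 0.001]]
wrist_force: [0.9, -0.1, -2.4]
width: 0.0628
```

jog_arm([
  {"tx": -0.015,"ty": 0,"tz": 0,"spin": 0,"claw": -1},
  {"tx": -0.015,"ty": 0.0,"tz": 0.01,"spin": 0,"claw": -1},
  {"tx": -0.01,"ty": 0.01,"tz": 0.02,"spin": 0,"claw": -1},
  {"tx": 0,"ty": 0.01,"tz": 0.025,"spin": 0,"claw": -1},
  {"tx": 0,"ty": 0.01,"tz": 0.025,"spin": 0,"claw": -1},
  {"tx": 0,"ty": 0.015,"tz": 0.025,"spin": 0,"claw": -1},
  {"tx": 0,"ty": 0.01,"tz": 0.02,"spin": 0,"claw": -1},
  {"tx": 0,"ty": 0.01,"tz": 0.02,"spin": 0,"claw": -1},
  {"tx": 0,"ty": 0.01,"tz": 0.018,"spin": 0,"claw": -1},
  {"tx": 0,"ty": 0,"tz": 0,"spin": 0,"claw": -1},
  {"tx": 0,"ty": 0,"tz": 0,"spin": 0,"claw": -1},
])

```text
time: 5.75
tcp_pos: [0.6139, -0.1436, 0.1435]
ee_rot: [[-0.001, 0.0, 1.0], [0.0, 1.0, -0.0], [-1.0, 0.0, -0.001]]
wrist_force: [-0.5, -0.2, -2.6]
width: 0.0629
```

Run:
```python
from h import *
s=bot.observe();np.savez('w3.npz',p=s['tcp_pos'],R=s['ee_rot'])
im=snap('wrist','wrist3.png')
im=snap('side','side3.png')
```

```text
(no output)
```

View pics/wrist3.png

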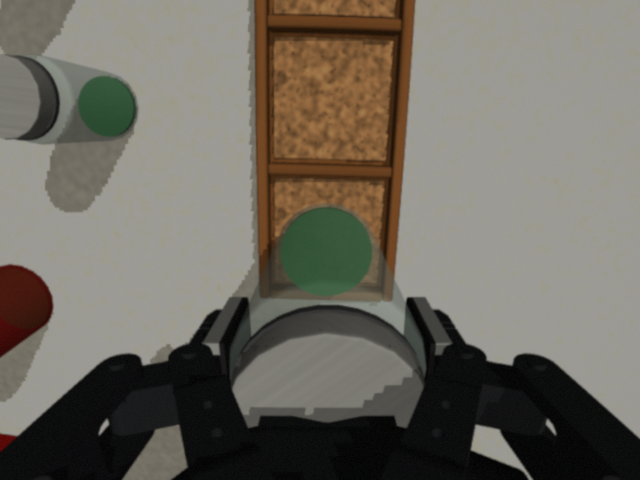

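View pics/side3.png

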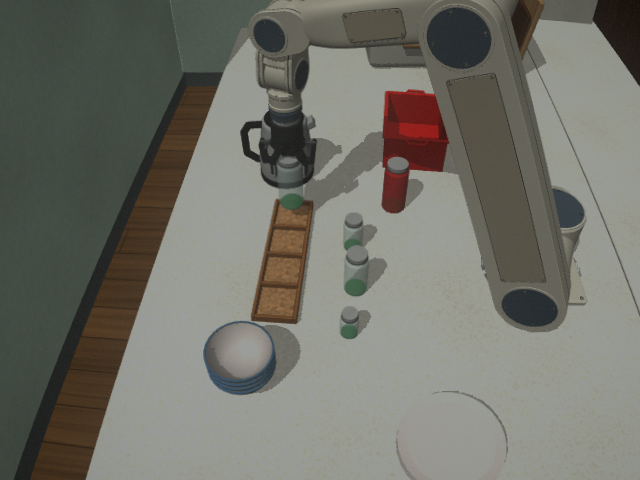

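Run:
```python
import cv2
im=cv2.imread('pics/wrist3.png')
cv2.imwrite('pics/c5.png',cv2.resize(im[130:310,235:435],None,fx=3,fy=3,interpolation=cv2.INTER_CUBIC))
im=cv2.imread('pics/wrist3.png')
cv2.imwrite('pics/c6.png',cv2.resize(im[0:200,235:435],None,fx=3,fy=3,interpolation=cv2.INTER_CUBIC))
```

```text
(no output)
```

View pics/c5.png

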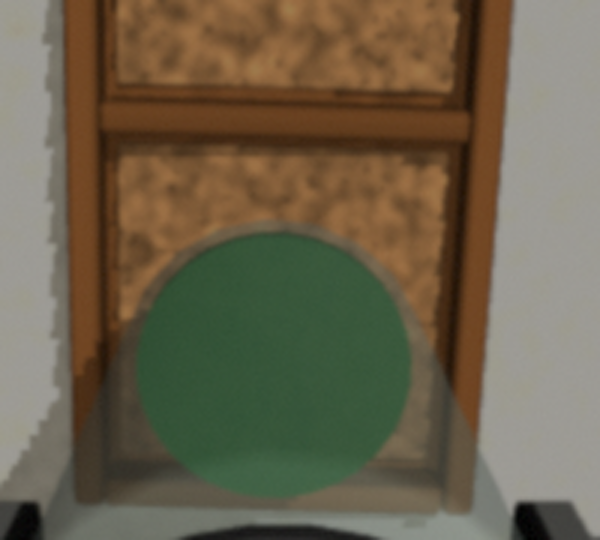

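View pics/c6.png

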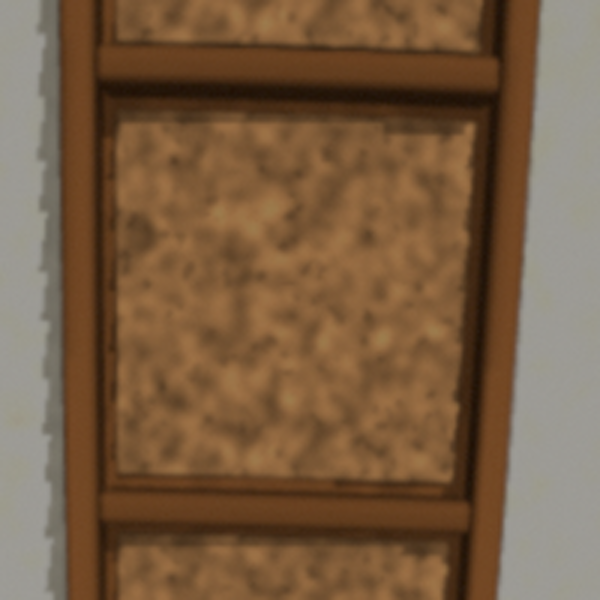

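Run:
```python
from h import *
from scipy.optimize import least_squares
d=np.load('w3.npz');P=(d['p'],d['R'])
A=(np.array([(100,490),(100,525),(470,497),(470,530),(98,45),(98,82),(498,55),(498,90)])+.5)/3-.5+[235,0]
B=(np.array([(75,503),(470,513)])+.5)/3-.5+[235,130]
W=ray('wrist',np.r_[A,B],.02,P)[:,:2]
M=np.array([(-.044,-.092),(-.044,-.1),(.044,-.092),(.044,-.1),(-.044,.004),(-.044,-.004),(.044,.004),(.044,-.004),(-.052,-.196),(.052,-.196)])
def T(p,m):
    c,s=np.cos(p[2]),np.sin(p[2]);return m@np.array([[c,-s],[s,c]]).T+p[:2]
o=least_squares(lambda p:(T(p,M)-W).ravel(),[.6,0,0])
print(o.x.round(4),o.fun.reshape(-1,2).round(4))
print(T(o.x,np.array([(0,-.144),(0,-.048),(0,.048),(0,.144)])).round(4), P[0])
# where is jar foot: green circle centre, foot height ~ .0585
print(ray('wrist',[(326.3,251.5)],.058,P))
```

```text
[ 0.6185 -0.0018 -0.0261] [[-0.0008  0.0003]
 [-0.0006  0.0004]
 [ 0.0009 -0.0004]
 [ 0.0004 -0.0008]
 [-0.001   0.0013]
 [-0.001   0.0007]
 [ 0.001   0.0008]
 [ 0.0005 -0.0001]
 [-0.0005 -0.0011]
 [ 0.0012 -0.0011]]
[[ 0.6148 -0.1458]
 [ 0.6173 -0.0498]
 [ 0.6198  0.0462]
 [ 0.6223  0.1421]] [ 0.61385931 -0.1436057   0.1434772 ]
[[ 0.61379171 -0.14562311  0.058     ]]
```

jog_arm([
  {"tx": 0.015,"ty": 0,"tz": 0.001,"spin": 0,"claw": -1},
  {"tx": 0.015,"ty": 0,"tz": 0,"spin": 0,"claw": -1},
  {"tx": 0.008,"ty": 0,"tz": 0,"spin": 0,"claw": -1},
  {"tx": 0.005,"ty": 0,"tz": 0,"spin": 0,"claw": -1},
  {"tx": 0.003,"ty": 0,"tz": 0,"spin": 0,"claw": -1},
  {"tx": 0.001,"ty": 0,"tz": 0,"spin": 0,"claw": -1},
  {"tx": 0,"ty": 0,"tz": 0,"spin": 0,"claw": -1},
  {"tx": 0,"ty": 0,"tz": 0,"spin": 0,"claw": -1},
])

```text
time: 6.65
tcp_pos: [0.6153, -0.144, 0.0977]
ee_rot: [[0.001, 0.001, 1.0], [-0.0, 1.0, -0.001], [-1.0, -0.0, 0.001]]
wrist_force: [-0.6, -0.3, -2.9]
width: 0.0632
```

jog_arm([
  {"tx": 0.001,"ty": 0,"tz": 0,"spin": 0,"claw": -1},
  {"tx": 0.001,"ty": 0,"tz": 0,"spin": 0,"claw": -1},
  {"tx": 0,"ty": 0,"tz": 0,"spin": 0,"claw": -1},
])

```text
time: 6.95
tcp_pos: [0.6152, -0.144, 0.0956]
ee_rot: [[0.001, 0.001, 1.0], [-0.0, 1.0, -0.001], [-1.0, -0.0, 0.001]]
wrist_force: [-0.8, 1.2, 0.1]
width: 0.0632
```

jog_arm([
  {"tx": 0.0007,"ty": 0,"tz": 0,"spin": 0,"claw": -1},
  {"tx": 0,"ty": 0,"tz": 0,"spin": 0,"claw": -1},
])

```text
time: 7.15
tcp_pos: [0.6152, -0.144, 0.0956]
ee_rot: [[0.001, 0.001, 1.0], [-0.001, 1.0, -0.001], [-1.0, -0.001, 0.001]]
wrist_force: [-2.7, 1.0, 6.6]
width: 0.0629
```

jog_arm([
  {"tx": 0,"ty": 0,"tz": 0,"spin": 0,"claw": 0.7},
  {"tx": 0,"ty": 0,"tz": 0,"spin": 0,"claw": 1},
  {"tx": 0,"ty": 0,"tz": 0,"spin": 0,"claw": 1},
  {"tx": 0,"ty": 0,"tz": 0,"spin": 0,"claw": 1},
  {"tx": 0,"ty": 0,"tz": 0,"spin": 0,"claw": 1},
  {"tx": -0.01,"ty": 0,"tz": 0,"spin": 0,"claw": 1},
  {"tx": -0.03,"ty": 0,"tz": 0,"spin": 0,"claw": 1},
  {"tx": -0.04,"ty": 0,"tz": 0,"spin": 0,"claw": 1},
  {"tx": -0.04,"ty": 0,"tz": 0,"spin": 0,"claw": 1},
  {"tx": -0.035,"ty": 0,"tz": 0,"spin": 0,"claw": 1},
])

```text
time: 8.15
tcp_pos: [0.615, -0.1438, 0.2527]
ee_rot: [[0.002, 0.001, 1.0], [-0.001, 1.0, -0.001], [-1.0, -0.001, 0.002]]
wrist_force: [0.6, 0.7, -0.2]
width: 0.0853
```

jog_arm([
  {"tx": 0,"ty": 0.023,"tz": -0.017,"spin": 0,"claw": 1},
  {"tx": 0,"ty": 0.023,"tz": -0.017,"spin": 0,"claw": 1},
  {"tx": 0,"ty": 0.023,"tz": -0.017,"spin": 0,"claw": 1},
  {"tx": 0,"ty": 0.023,"tz": -0.017,"spin": 0,"claw": 1},
  {"tx": 0,"ty": 0.023,"tz": -0.017,"spin": 0,"claw": 1},
  {"tx": 0,"ty": 0.023,"tz": -0.017,"spin": 0,"claw": 1},
  {"tx": 0,"ty": 0.023,"tz": -0.017,"spin": 0,"claw": 1},
  {"tx": 0,"ty": 0.023,"tz": -0.017,"spin": 0,"claw": 1},
  {"tx": 0,"ty": 0.023,"tz": -0.017,"spin": 0,"claw": 1},
  {"tx": 0,"ty": 0.023,"tz": -0.017,"spin": 0,"claw": 1},
  {"tx": 0,"ty": 0,"tz": 0,"spin": 0,"claw": 1},
  {"tx": 0,"ty": 0,"tz": 0,"spin": 0,"claw": 1},
])

```text
time: 9.35
tcp_pos: [0.4453, 0.0866, 0.2505]
ee_rot: [[0.002, -0.0, 1.0], [-0.0, 1.0, 0.0], [-1.0, -0.0, 0.002]]
wrist_force: [0.6, -0.0, 0.5]
width: 0.0854
```

Run:
```python
from h import *
s=bot.observe();np.savez('w4.npz',p=s['tcp_pos'],R=s['ee_rot'])
im=snap('wrist','wrist4.png')
P=(s['tcp_pos'],s['ee_rot'])
print(proj('wrist',[[.4425,.085,.125],[.452,-.05,.1]],P))
im=snap('side','side4.png')
```

```text
[[322.32018573 234.26189295]
 [333.42054996 369.70090354]]
```

View pics/wrist4.png

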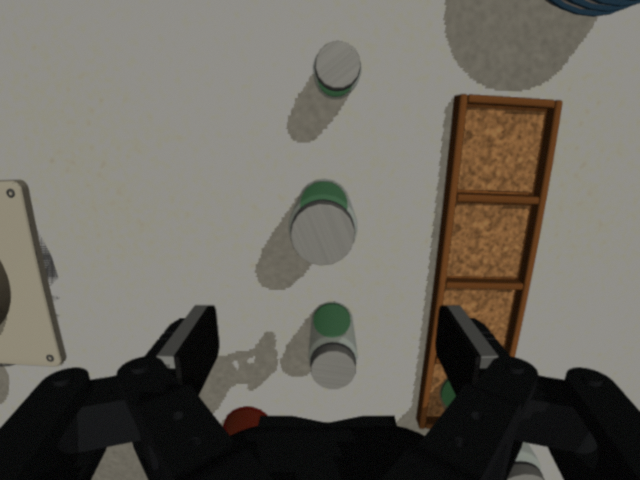

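View pics/side4.png

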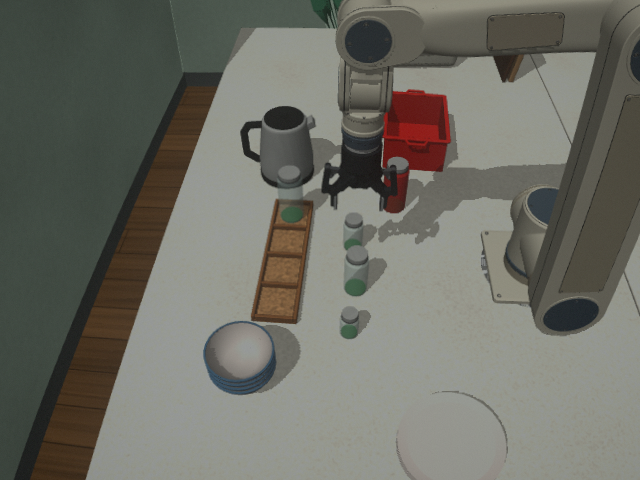

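Wrist picture: jar 3's lid is at (322,234) and jar 2's at (333,368), both within 2 px of prediction. The side picture shows jar 4 upright in the kettle bay at about (290,195).

jog_arm([
  {"tx": 0.02,"ty": -0.001,"tz": -0.003,"spin": 0,"claw": 1},
  {"tx": 0.03,"ty": 0,"tz": 0,"spin": 0,"claw": 1},
  {"tx": 0.03,"ty": 0,"tz": 0,"spin": 0,"claw": 1},
  {"tx": 0.03,"ty": 0,"tz": 0,"spin": 0,"claw": 1},
  {"tx": 0.03,"ty": 0,"tz": 0,"spin": 0,"claw": 1},
  {"tx": 0.02,"ty": 0,"tz": 0,"spin": 0,"claw": 1},
  {"tx": 0.018,"ty": 0,"tz": 0,"spin": 0,"claw": 1},
  {"tx": 0.011,"ty": 0,"tz": 0,"spin": 0,"claw": 1},
  {"tx": 0,"ty": 0,"tz": 0,"spin": 0,"claw": 1},
  {"tx": 0,"ty": 0,"tz": 0,"spin": 0,"claw": 1},
])

```text
time: 10.45
tcp_pos: [0.4428, 0.0849, 0.0609]
ee_rot: [[0.0, 0.002, 1.0], [-0.0, 1.0, -0.002], [-1.0, -0.0, 0.0]]
wrist_force: [0.1, -0.1, 0.2]
width: 0.0854
```

jog_arm([
  {"tx": 0,"ty": 0,"tz": 0,"spin": 0,"claw": -0.2},
  {"tx": 0,"ty": 0,"tz": 0,"spin": 0,"claw": -1},
  {"tx": 0,"ty": 0,"tz": 0,"spin": 0,"claw": -1},
  {"tx": 0,"ty": 0,"tz": 0,"spin": 0,"claw": -1},
  {"tx": 0,"ty": 0,"tz": 0,"spin": 0,"claw": -1},
  {"tx": 0,"ty": 0,"tz": 0,"spin": 0,"claw": -1},
  {"tx": -0.003,"ty": 0,"tz": 0,"spin": 0,"claw": -1},
  {"tx": -0.006,"ty": 0,"tz": 0,"spin": 0,"claw": -1},
  {"tx": -0.011,"ty": 0,"tz": 0,"spin": 0,"claw": -1},
  {"tx": 0,"ty": 0,"tz": 0,"spin": 0,"claw": -1},
  {"tx": 0,"ty": 0,"tz": 0,"spin": 0,"claw": -1},
], newtons=45)

```text
time: 11.55
tcp_pos: [0.4426, 0.0853, 0.081]
ee_rot: [[0.001, 0.001, 1.0], [-0.0, 1.0, -0.001], [-1.0, -0.0, 0.001]]
wrist_force: [0.4, 0.4, -3.0]
width: 0.0554
```

jog_arm([
  {"tx": -0.015,"ty": 0,"tz": 0,"spin": 0,"claw": -1},
  {"tx": -0.015,"ty": 0,"tz": 0.015,"spin": 0,"claw": -1},
  {"tx": -0.005,"ty": 0,"tz": 0.025,"spin": 0,"claw": -1},
  {"tx": 0,"ty": 0,"tz": 0.03,"spin": 0,"claw": -1},
  {"tx": 0,"ty": -0.015,"tz": 0.03,"spin": 0,"claw": -1},
  {"tx": 0,"ty": -0.02,"tz": 0.025,"spin": 0,"claw": -1},
  {"tx": 0,"ty": -0.025,"tz": 0.02,"spin": 0,"claw": -1},
  {"tx": 0,"ty": -0.025,"tz": 0.015,"spin": 0,"claw": -1},
  {"tx": 0,"ty": -0.023,"tz": 0.01,"spin": 0,"claw": -1},
  {"tx": 0,"ty": -0.025,"tz": 0.005,"spin": 0,"claw": -1},
  {"tx": 0,"ty": 0,"tz": 0,"spin": 0,"claw": -1},
  {"tx": 0,"ty": 0,"tz": 0,"spin": 0,"claw": -1},
])

```text
time: 12.75
tcp_pos: [0.6169, -0.0483, 0.1148]
ee_rot: [[-0.001, 0.002, 1.0], [0.0, 1.0, -0.002], [-1.0, 0.0, -0.001]]
wrist_force: [-0.4, 0.7, -2.0]
width: 0.0548
```

Run:
```python
from h import *
s=bot.observe();P=(s['tcp_pos'],s['ee_rot']);print(P[0])
im=snap('wrist','wrist5.png')
# expected bay centre at z=.009 & foot
print(proj('wrist',[[.6173,-.0498,.009],[.6173-.028,-.0498,.009]],P))
cv2.imwrite('pics/c7.png',cv2.resize(im[130:350,215:455,::-1],None,fx=2.6,fy=2.6,interpolation=cv2.INTER_CUBIC))
```

```text
[ 0.61685545 -0.04829479  0.11484845]
[[327.13408056 241.76595472]
 [286.57148462 241.81145515]]
```

View pics/wrist5.png

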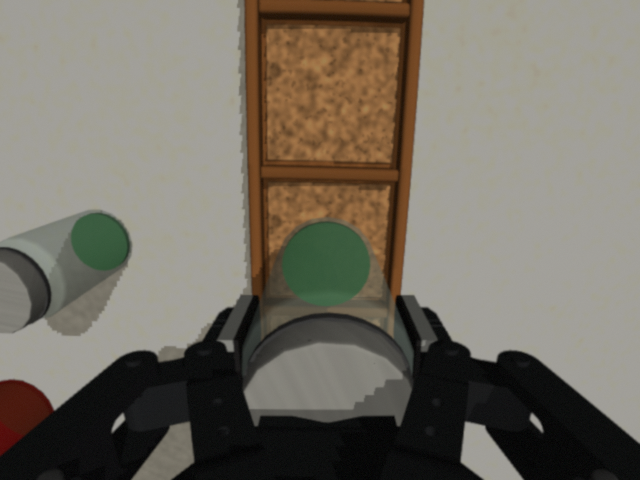

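View pics/c7.png

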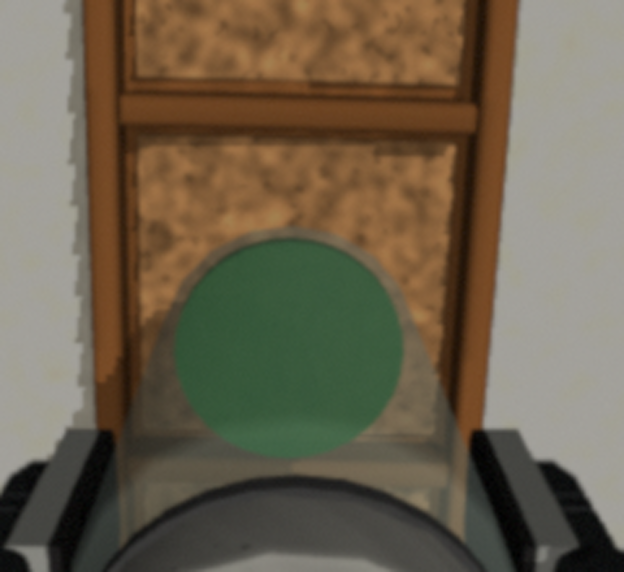

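jog_arm([
  {"tx": 0.015,"ty": 0,"tz": 0.0007,"spin": 0,"claw": -1},
  {"tx": 0.012,"ty": 0,"tz": 0,"spin": 0,"claw": -1},
  {"tx": 0.007,"ty": 0,"tz": 0,"spin": 0,"claw": -1},
  {"tx": 0.004,"ty": 0,"tz": 0,"spin": 0,"claw": -1},
  {"tx": 0.002,"ty": 0,"tz": 0,"spin": 0,"claw": -1},
  {"tx": 0.001,"ty": 0,"tz": 0,"spin": 0,"claw": -1},
  {"tx": 0.001,"ty": 0,"tz": 0,"spin": 0,"claw": -1},
  {"tx": 0,"ty": 0,"tz": 0,"spin": 0,"claw": -1},
])

```text
time: 13.6
tcp_pos: [0.618, -0.048, 0.0738]
ee_rot: [[0.0, 0.001, 1.0], [-0.0, 1.0, -0.001], [-1.0, -0.0, 0.0]]
wrist_force: [0.4, -0.7, -2.9]
width: 0.0551
```

jog_arm([
  {"tx": 0.001,"ty": 0,"tz": 0,"spin": 0,"claw": -1},
  {"tx": 0.001,"ty": 0,"tz": 0,"spin": 0,"claw": -1},
  {"tx": 0,"ty": 0,"tz": 0,"spin": 0,"claw": -1},
])

```text
time: 13.9
tcp_pos: [0.6178, -0.0479, 0.0715]
ee_rot: [[-0.0, 0.001, 1.0], [0.0, 1.0, -0.001], [-1.0, 0.0, -0.0]]
wrist_force: [-0.2, -0.1, -2.3]
width: 0.0551
```

jog_arm([
  {"tx": 0.0007,"ty": 0,"tz": 0,"spin": 0,"claw": -1},
  {"tx": 0,"ty": 0,"tz": 0,"spin": 0,"claw": -1},
])

```text
time: 14.1
tcp_pos: [0.6179, -0.0479, 0.0709]
ee_rot: [[0.0, 0.001, 1.0], [-0.0, 1.0, -0.001], [-1.0, -0.0, 0.0]]
wrist_force: [-0.1, -1.1, -1.5]
width: 0.0553
```

jog_arm([
  {"tx": 0.0007,"ty": 0,"tz": 0,"spin": 0,"claw": -1},
  {"tx": 0,"ty": 0,"tz": 0,"spin": 0,"claw": -1},
])

```text
time: 14.3
tcp_pos: [0.6179, -0.0479, 0.0709]
ee_rot: [[0.001, 0.001, 1.0], [-0.0, 1.0, -0.001], [-1.0, -0.0, 0.001]]
wrist_force: [-2.2, -0.3, 5.0]
width: 0.0552
```

jog_arm([
  {"tx": 0,"ty": 0,"tz": 0,"spin": 0,"claw": 0.7},
  {"tx": 0,"ty": 0,"tz": 0,"spin": 0,"claw": 1},
  {"tx": 0,"ty": 0,"tz": 0,"spin": 0,"claw": 1},
  {"tx": 0,"ty": 0,"tz": 0,"spin": 0,"claw": 1},
  {"tx": 0,"ty": 0,"tz": 0,"spin": 0,"claw": 1},
  {"tx": -0.01,"ty": 0,"tz": 0,"spin": 0,"claw": 1},
  {"tx": -0.03,"ty": 0,"tz": 0,"spin": 0,"claw": 1},
  {"tx": -0.04,"ty": 0,"tz": 0,"spin": 0,"claw": 1},
  {"tx": -0.04,"ty": 0,"tz": 0,"spin": 0,"claw": 1},
  {"tx": -0.02,"ty": 0,"tz": 0,"spin": 0,"claw": 1},
])

```text
time: 15.3
tcp_pos: [0.6187, -0.048, 0.2148]
ee_rot: [[0.005, 0.001, 1.0], [-0.001, 1.0, -0.001], [-1.0, -0.001, 0.005]]
wrist_force: [0.6, 0.6, 0.1]
width: 0.0854
```

jog_arm([
  {"tx": 0,"ty": -0.0016,"tz": -0.02,"spin": 0,"claw": 1},
  {"tx": 0,"ty": 0,"tz": -0.03,"spin": 0,"claw": 1},
  {"tx": 0,"ty": 0,"tz": -0.03,"spin": 0,"claw": 1},
  {"tx": 0,"ty": 0,"tz": -0.03,"spin": 0,"claw": 1},
  {"tx": 0,"ty": 0,"tz": -0.03,"spin": 0,"claw": 1},
  {"tx": 0,"ty": 0,"tz": -0.02,"spin": 0,"claw": 1},
  {"tx": 0,"ty": 0,"tz": -0.006,"spin": 0,"claw": 1},
  {"tx": 0,"ty": 0,"tz": 0,"spin": 0,"claw": 1},
  {"tx": 0,"ty": 0,"tz": 0,"spin": 0,"claw": 1},
])

```text
time: 16.2
tcp_pos: [0.4528, -0.0495, 0.2106]
ee_rot: [[0.001, 0.001, 1.0], [-0.0, 1.0, -0.001], [-1.0, -0.0, 0.001]]
wrist_force: [-0.3, 1.0, -0.4]
width: 0.0855
```

Run:
```python
from h import *
s=bot.observe();P=(s['tcp_pos'],s['ee_rot']);print(P[0])
im=snap('wrist','wrist6.png')
print(proj('wrist',[[.4515,-.0495,.1]],P))
```

```text
[ 0.45279273 -0.04952637  0.21059519]
[[324.28229187 237.65345582]]
```

View pics/wrist6.png

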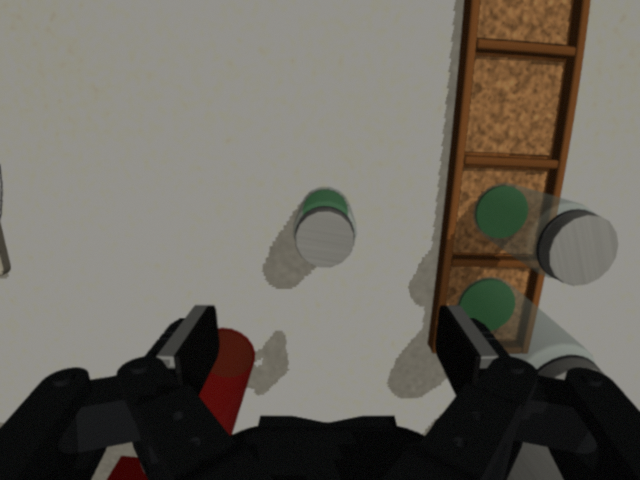

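Jar 2's lid is at (325,237), as predicted. Both placed jars stand inside their bays. Descending.

jog_arm([
  {"tx": 0.02,"ty": 0,"tz": -0.001,"spin": 0,"claw": 1},
  {"tx": 0.03,"ty": 0,"tz": 0,"spin": 0,"claw": 1},
  {"tx": 0.03,"ty": 0,"tz": 0,"spin": 0,"claw": 1},
  {"tx": 0.03,"ty": 0,"tz": 0,"spin": 0,"claw": 1},
  {"tx": 0.025,"ty": 0,"tz": 0,"spin": 0,"claw": 1},
  {"tx": 0.018,"ty": 0,"tz": 0,"spin": 0,"claw": 1},
  {"tx": 0.012,"ty": 0,"tz": 0,"spin": 0,"claw": 1},
  {"tx": 0.007,"ty": 0,"tz": 0,"spin": 0,"claw": 1},
  {"tx": 0,"ty": 0,"tz": 0,"spin": 0,"claw": 1},
  {"tx": 0,"ty": 0,"tz": 0,"spin": 0,"claw": 1},
])

```text
time: 17.25
tcp_pos: [0.4514, -0.0494, 0.0384]
ee_rot: [[0.0, 0.001, 1.0], [-0.0, 1.0, -0.001], [-1.0, -0.0, 0.0]]
wrist_force: [-0.7, 0.0, 0.4]
width: 0.0853
```

jog_arm([
  {"tx": 0,"ty": 0,"tz": 0,"spin": 0,"claw": -0.2},
  {"tx": 0,"ty": 0,"tz": 0,"spin": 0,"claw": -1},
  {"tx": 0,"ty": 0,"tz": 0,"spin": 0,"claw": -1},
  {"tx": 0,"ty": 0,"tz": 0,"spin": 0,"claw": -1},
  {"tx": 0,"ty": 0,"tz": 0,"spin": 0,"claw": -1},
  {"tx": 0,"ty": 0,"tz": 0,"spin": 0,"claw": -1},
  {"tx": -0.003,"ty": 0,"tz": 0,"spin": 0,"claw": -1},
  {"tx": -0.006,"ty": 0,"tz": 0,"spin": 0,"claw": -1},
  {"tx": -0.011,"ty": 0,"tz": 0,"spin": 0,"claw": -1},
  {"tx": 0,"ty": 0,"tz": 0,"spin": 0,"claw": -1},
  {"tx": 0,"ty": 0,"tz": 0,"spin": 0,"claw": -1},
], newtons=40)

```text
time: 18.35
tcp_pos: [0.4512, -0.0494, 0.0586]
ee_rot: [[0.001, 0.001, 1.0], [-0.0, 1.0, -0.001], [-1.0, -0.0, 0.001]]
wrist_force: [0.3, -0.3, -1.5]
width: 0.0482
```

jog_arm([
  {"tx": -0.015,"ty": 0,"tz": 0,"spin": 0,"claw": -1},
  {"tx": -0.015,"ty": 0.015,"tz": 0,"spin": 0,"claw": -1},
  {"tx": -0.005,"ty": 0.02,"tz": 0.009,"spin": 0,"claw": -1},
  {"tx": 0,"ty": 0.02,"tz": 0.02,"spin": 0,"claw": -1},
  {"tx": 0,"ty": 0.02,"tz": 0.025,"spin": 0,"claw": -1},
  {"tx": 0,"ty": 0.015,"tz": 0.03,"spin": 0,"claw": -1},
  {"tx": 0,"ty": 0.007,"tz": 0.03,"spin": 0,"claw": -1},
  {"tx": 0,"ty": 0,"tz": 0.025,"spin": 0,"claw": -1},
  {"tx": 0,"ty": 0,"tz": 0.02,"spin": 0,"claw": -1},
  {"tx": 0,"ty": 0,"tz": 0.01,"spin": 0,"claw": -1},
  {"tx": 0,"ty": 0,"tz": 0,"spin": 0,"claw": -1},
  {"tx": 0,"ty": 0,"tz": 0,"spin": 0,"claw": -1},
])

```text
time: 19.55
tcp_pos: [0.619, 0.0474, 0.0928]
ee_rot: [[-0.001, 0.001, 1.0], [0.0, 1.0, -0.001], [-1.0, 0.0, -0.001]]
wrist_force: [-0.1, -0.1, -1.7]
width: 0.0482
```

Run:
```python
from h import *
s=bot.observe();P=(s['tcp_pos'],s['ee_rot']);print(P[0])
im=snap('wrist','wrist7.png')
for z in (.009,.055): print(proj('wrist',[[.6198,.0462,z]],P))
cv2.imwrite('pics/c8.png',cv2.resize(im[130:350,215:455,::-1],None,fx=2.6,fy=2.6,interpolation=cv2.INTER_CUBIC))
```

```text
[0.61901186 0.04743337 0.09277156]
[[327.64388271 251.1103372 ]]
[[327.63652629 278.36610262]]
```

View pics/c8.png

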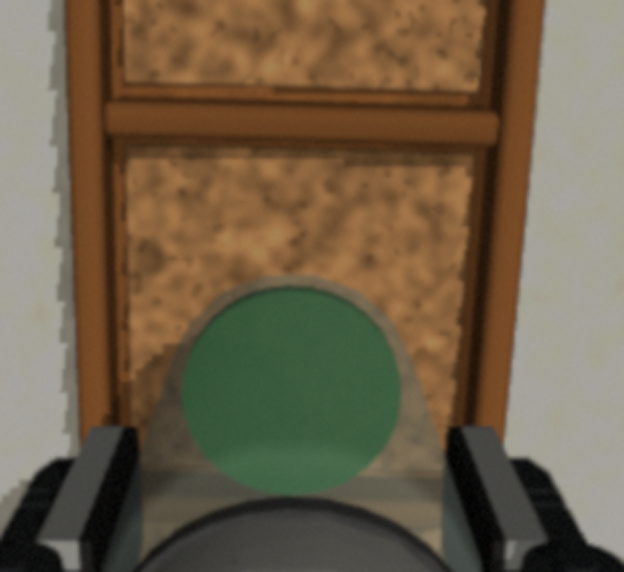

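jog_arm([
  {"tx": 0.015,"ty": 0.0007,"tz": 0.0007,"spin": 0,"claw": -1},
  {"tx": 0.012,"ty": 0,"tz": 0,"spin": 0,"claw": -1},
  {"tx": 0.007,"ty": 0,"tz": 0,"spin": 0,"claw": -1},
  {"tx": 0.004,"ty": 0,"tz": 0,"spin": 0,"claw": -1},
  {"tx": 0.002,"ty": 0,"tz": 0,"spin": 0,"claw": -1},
  {"tx": 0.001,"ty": 0,"tz": 0,"spin": 0,"claw": -1},
  {"tx": 0.001,"ty": 0,"tz": 0,"spin": 0,"claw": -1},
  {"tx": 0.001,"ty": 0,"tz": 0,"spin": 0,"claw": -1},
  {"tx": 0,"ty": 0,"tz": 0,"spin": 0,"claw": -1},
])

```text
time: 20.5
tcp_pos: [0.6207, 0.0482, 0.0502]
ee_rot: [[0.0, 0.001, 1.0], [0.0, 1.0, -0.001], [-1.0, 0.0, 0.0]]
wrist_force: [-0.2, 0.8, -1.8]
width: 0.0483
```

jog_arm([
  {"tx": 0.0007,"ty": 0,"tz": 0,"spin": 0,"claw": -1},
  {"tx": 0,"ty": 0,"tz": 0,"spin": 0,"claw": -1},
])

```text
time: 20.7
tcp_pos: [0.6207, 0.0482, 0.0495]
ee_rot: [[0.0, 0.001, 1.0], [-0.0, 1.0, -0.001], [-1.0, -0.0, 0.0]]
wrist_force: [0.8, -0.5, -2.4]
width: 0.0483
```

jog_arm([
  {"tx": 0.0007,"ty": 0,"tz": 0,"spin": 0,"claw": -1},
  {"tx": 0,"ty": 0,"tz": 0,"spin": 0,"claw": -1},
])

```text
time: 20.9
tcp_pos: [0.6206, 0.0482, 0.0487]
ee_rot: [[-0.0, 0.001, 1.0], [0.0, 1.0, -0.001], [-1.0, 0.0, -0.0]]
wrist_force: [-0.2, -0.4, -1.8]
width: 0.0483
```

jog_arm([
  {"tx": 0.0005,"ty": 0,"tz": 0,"spin": 0,"claw": -1},
  {"tx": 0,"ty": 0,"tz": 0,"spin": 0,"claw": -1},
])

```text
time: 21.1
tcp_pos: [0.6206, 0.0482, 0.0482]
ee_rot: [[-0.0, 0.001, 1.0], [0.0, 1.0, -0.001], [-1.0, 0.0, -0.0]]
wrist_force: [0.1, 0.4, -1.2]
width: 0.0484
```

jog_arm([
  {"tx": 0.0005,"ty": 0,"tz": 0,"spin": 0,"claw": -1},
  {"tx": 0,"ty": 0,"tz": 0,"spin": 0,"claw": -1},
])

```text
time: 21.3
tcp_pos: [0.6207, 0.0482, 0.0479]
ee_rot: [[0.0, 0.001, 1.0], [-0.0, 1.0, -0.001], [-1.0, -0.0, 0.0]]
wrist_force: [-0.3, -0.1, 0.4]
width: 0.0482
```

jog_arm([
  {"tx": 0,"ty": 0,"tz": 0,"spin": 0,"claw": 0.5},
  {"tx": 0,"ty": 0,"tz": 0,"spin": 0,"claw": 1},
  {"tx": 0,"ty": 0,"tz": 0,"spin": 0,"claw": 1},
  {"tx": 0,"ty": 0,"tz": 0,"spin": 0,"claw": 1},
  {"tx": 0,"ty": 0,"tz": 0,"spin": 0,"claw": 1},
  {"tx": -0.01,"ty": 0,"tz": 0,"spin": 0,"claw": 1},
  {"tx": -0.03,"ty": 0,"tz": 0,"spin": 0,"claw": 1},
  {"tx": -0.04,"ty": 0,"tz": 0,"spin": 0,"claw": 1},
  {"tx": -0.04,"ty": 0,"tz": 0,"spin": 0,"claw": 1},
  {"tx": -0.02,"ty": 0,"tz": 0,"spin": 0,"claw": 1},
])

```text
time: 22.3
tcp_pos: [0.6215, 0.0482, 0.1925]
ee_rot: [[0.005, 0.001, 1.0], [-0.0, 1.0, -0.001], [-1.0, -0.0, 0.005]]
wrist_force: [0.7, 0.2, -0.5]
width: 0.0855
```

jog_arm([
  {"tx": 0,"ty": 0.01,"tz": -0.01,"spin": 0,"claw": 1},
  {"tx": 0,"ty": 0.02,"tz": -0.02,"spin": 0,"claw": 1},
  {"tx": 0,"ty": 0.025,"tz": -0.025,"spin": 0,"claw": 1},
  {"tx": 0,"ty": 0.025,"tz": -0.025,"spin": 0,"claw": 1},
  {"tx": 0,"ty": 0.025,"tz": -0.025,"spin": 0,"claw": 1},
  {"tx": 0,"ty": 0.025,"tz": -0.025,"spin": 0,"claw": 1},
  {"tx": 0,"ty": 0.02,"tz": -0.02,"spin": 0,"claw": 1},
  {"tx": 0,"ty": 0.012,"tz": -0.016,"spin": 0,"claw": 1},
  {"tx": 0,"ty": 0,"tz": 0,"spin": 0,"claw": 1},
  {"tx": 0,"ty": 0,"tz": 0,"spin": 0,"claw": 1},
])

```text
time: 23.3
tcp_pos: [0.4543, 0.2106, 0.1877]
ee_rot: [[0.0, -0.0, 1.0], [-0.0, 1.0, 0.0], [-1.0, -0.0, 0.0]]
wrist_force: [0.6, 0.7, -0.6]
width: 0.085
```

Run:
```python
from h import *
s=bot.observe();P=(s['tcp_pos'],s['ee_rot']);print(P[0])
im=snap('wrist','wrist8.png')
print(proj('wrist',[[.4545,.2105,.075]],P))
```

```text
[0.45433328 0.21057678 0.18769018]
[[326.54428233 237.00465343]]
```

View pics/wrist8.png

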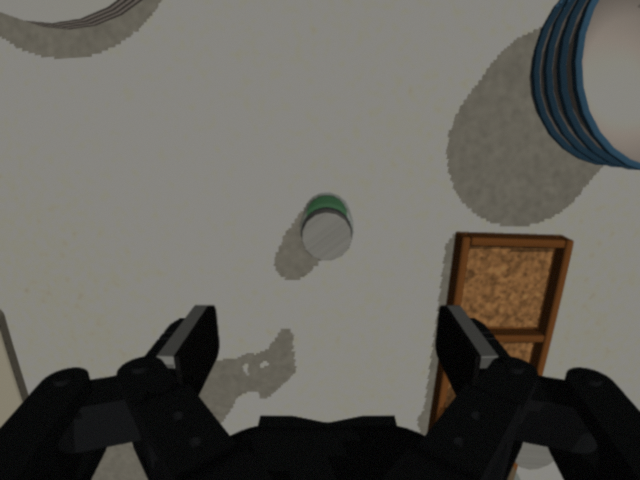

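Jar 1's lid is at (327,235), as predicted. Descending.

jog_arm([
  {"tx": 0.02,"ty": 0.0005,"tz": 0,"spin": 0,"claw": 1},
  {"tx": 0.03,"ty": 0,"tz": 0,"spin": 0,"claw": 1},
  {"tx": 0.03,"ty": 0,"tz": 0,"spin": 0,"claw": 1},
  {"tx": 0.03,"ty": 0,"tz": 0,"spin": 0,"claw": 1},
  {"tx": 0.025,"ty": 0,"tz": 0,"spin": 0,"claw": 1},
  {"tx": 0.018,"ty": 0,"tz": 0,"spin": 0,"claw": 1},
  {"tx": 0.012,"ty": 0,"tz": 0,"spin": 0,"claw": 1},
  {"tx": 0.006,"ty": 0,"tz": 0,"spin": 0,"claw": 1},
  {"tx": 0,"ty": 0,"tz": 0,"spin": 0,"claw": 1},
  {"tx": 0,"ty": 0,"tz": 0,"spin": 0,"claw": 1},
])

```text
time: 24.35
tcp_pos: [0.4553, 0.2106, 0.0171]
ee_rot: [[0.0, 0.002, 1.0], [0.0, 1.0, -0.002], [-1.0, 0.0, 0.0]]
wrist_force: [0.6, -0.3, 0.3]
width: 0.0856
```

jog_arm([
  {"tx": 0,"ty": 0,"tz": 0,"spin": 0,"claw": -0.2},
  {"tx": 0,"ty": 0,"tz": 0,"spin": 0,"claw": -1},
  {"tx": 0,"ty": 0,"tz": 0,"spin": 0,"claw": -1},
  {"tx": 0,"ty": 0,"tz": 0,"spin": 0,"claw": -1},
  {"tx": 0,"ty": 0,"tz": 0,"spin": 0,"claw": -1},
  {"tx": 0,"ty": 0,"tz": 0,"spin": 0,"claw": -1},
  {"tx": 0,"ty": 0,"tz": 0,"spin": 0,"claw": -1},
  {"tx": -0.003,"ty": 0,"tz": 0,"spin": 0,"claw": -1},
  {"tx": -0.006,"ty": 0,"tz": 0,"spin": 0,"claw": -1},
  {"tx": -0.011,"ty": 0,"tz": 0,"spin": 0,"claw": -1},
  {"tx": 0,"ty": 0,"tz": 0,"spin": 0,"claw": -1},
  {"tx": 0,"ty": 0,"tz": 0,"spin": 0,"claw": -1},
], newtons=35)

```text
time: 25.55
tcp_pos: [0.4551, 0.2109, 0.0373]
ee_rot: [[0.001, 0.001, 1.0], [0.0, 1.0, -0.001], [-1.0, 0.0, 0.001]]
wrist_force: [-0.1, 0.3, -1.1]
width: 0.0411
```

jog_arm([
  {"tx": -0.015,"ty": 0,"tz": 0,"spin": 0,"claw": -1},
  {"tx": -0.015,"ty": -0.007,"tz": 0.01,"spin": 0,"claw": -1},
  {"tx": -0.005,"ty": -0.01,"tz": 0.02,"spin": 0,"claw": -1},
  {"tx": 0,"ty": -0.01,"tz": 0.025,"spin": 0,"claw": -1},
  {"tx": 0,"ty": -0.01,"tz": 0.025,"spin": 0,"claw": -1},
  {"tx": 0,"ty": -0.01,"tz": 0.025,"spin": 0,"claw": -1},
  {"tx": 0,"ty": -0.01,"tz": 0.025,"spin": 0,"claw": -1},
  {"tx": 0,"ty": -0.01,"tz": 0.023,"spin": 0,"claw": -1},
  {"tx": 0,"ty": 0,"tz": 0.015,"spin": 0,"claw": -1},
  {"tx": 0,"ty": 0,"tz": 0,"spin": 0,"claw": -1},
  {"tx": 0,"ty": 0,"tz": 0,"spin": 0,"claw": -1},
])

```text
time: 26.65
tcp_pos: [0.6221, 0.1437, 0.0711]
ee_rot: [[-0.002, 0.001, 1.0], [-0.0, 1.0, -0.001], [-1.0, -0.0, -0.002]]
wrist_force: [-0.1, 0.5, -0.6]
width: 0.041
```

Run:
```python
from h import *
s=bot.observe();P=(s['tcp_pos'],s['ee_rot']);print(P[0])
im=snap('wrist','wrist9.png')
for z in (.009,.054): print(proj('wrist',[[.6223,.1421,z]],P))
cv2.imwrite('pics/c9.png',cv2.resize(im[130:350,215:455,::-1],None,fx=2.6,fy=2.6,interpolation=cv2.INTER_CUBIC))
```

```text
[0.62206415 0.14365198 0.07105681]
[[326.70084512 263.10594401]]
[[326.44478186 295.76109787]]
```

View pics/c9.png

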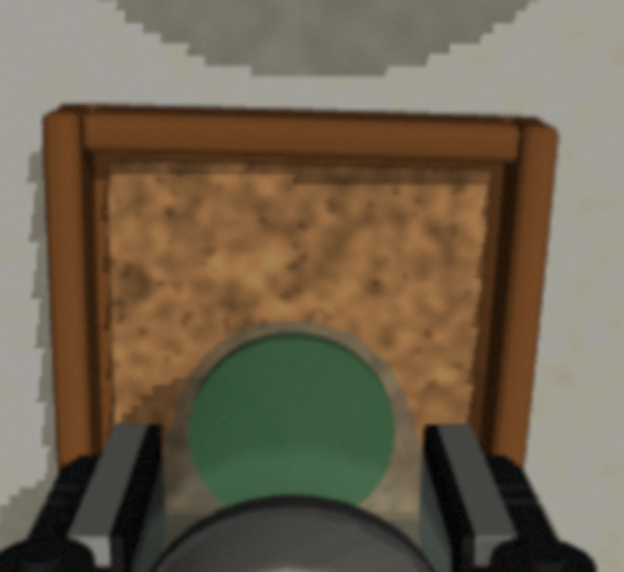

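Run:
```python
from h import *
s=bot.observe();P=(s['tcp_pos'],s['ee_rot'])
a=-.0261;c,sn=np.cos(a),np.sin(a)
for m in [(-.044,.188),(.044,.188),(-.052,.196),(.052,.196)]:
    w=[.6185+c*m[0]-sn*m[1],-.0018+sn*m[0]+c*m[1],.02]
    print((proj('wrist',[w],P)-[215,130])*2.6)
```

```text
[[ 76.93124278 151.20879803]]
[[517.14217758 162.76066013]]
[[ 35.51880052 110.064656  ]]
[[560.51478306 123.96972998]]
```

jog_arm([
  {"tx": 0.015,"ty": 0,"tz": 0.0005,"spin": 0,"claw": -1},
  {"tx": 0.012,"ty": 0,"tz": 0,"spin": 0,"claw": -1},
  {"tx": 0.007,"ty": 0,"tz": 0,"spin": 0,"claw": -1},
  {"tx": 0.004,"ty": 0,"tz": 0,"spin": 0,"claw": -1},
  {"tx": 0.002,"ty": 0,"tz": 0,"spin": 0,"claw": -1},
  {"tx": 0.001,"ty": 0,"tz": 0,"spin": 0,"claw": -1},
  {"tx": 0.001,"ty": 0,"tz": 0,"spin": 0,"claw": -1},
  {"tx": 0,"ty": 0,"tz": 0,"spin": 0,"claw": -1},
])

```text
time: 27.5
tcp_pos: [0.6234, 0.1437, 0.03]
ee_rot: [[0.0, 0.001, 1.0], [0.0, 1.0, -0.001], [-1.0, 0.0, 0.0]]
wrist_force: [-0.1, -0.2, -1.7]
width: 0.0408
```

jog_arm([
  {"tx": 0.001,"ty": 0,"tz": 0,"spin": 0,"claw": -1},
  {"tx": 0,"ty": 0,"tz": 0,"spin": 0,"claw": -1},
])

```text
time: 27.7
tcp_pos: [0.6233, 0.1437, 0.0288]
ee_rot: [[0.0, 0.001, 1.0], [0.0, 1.0, -0.001], [-1.0, 0.0, 0.0]]
wrist_force: [0.8, 0.2, -0.7]
width: 0.0409
```

jog_arm([
  {"tx": 0.0007,"ty": 0,"tz": 0,"spin": 0,"claw": -1},
  {"tx": 0,"ty": 0,"tz": 0,"spin": 0,"claw": -1},
])

```text
time: 27.9
tcp_pos: [0.6232, 0.1437, 0.028]
ee_rot: [[-0.0, 0.001, 1.0], [0.0, 1.0, -0.001], [-1.0, 0.0, -0.0]]
wrist_force: [-1.3, 0.8, -0.0]
width: 0.0412
```

jog_arm([
  {"tx": 0.0007,"ty": 0,"tz": 0,"spin": 0,"claw": -1},
  {"tx": 0,"ty": 0,"tz": 0,"spin": 0,"claw": -1},
])

```text
time: 28.1
tcp_pos: [0.6232, 0.1437, 0.0273]
ee_rot: [[-0.0, 0.001, 1.0], [-0.0, 1.0, -0.001], [-1.0, -0.0, -0.0]]
wrist_force: [-0.0, -0.0, -1.4]
width: 0.0415
```

jog_arm([
  {"tx": 0.0006,"ty": 0,"tz": 0,"spin": 0,"claw": -1},
  {"tx": 0,"ty": 0,"tz": 0,"spin": 0,"claw": -1},
])

```text
time: 28.3
tcp_pos: [0.6232, 0.1437, 0.0267]
ee_rot: [[-0.0, 0.001, 1.0], [0.0, 1.0, -0.001], [-1.0, 0.0, -0.0]]
wrist_force: [-0.3, 0.1, -0.6]
width: 0.041
```

jog_arm([
  {"tx": 0.0005,"ty": 0,"tz": 0,"spin": 0,"claw": -1},
  {"tx": 0,"ty": 0,"tz": 0,"spin": 0,"claw": -1},
])

```text
time: 28.5
tcp_pos: [0.6233, 0.1437, 0.0265]
ee_rot: [[0.0, 0.001, 1.0], [-0.0, 1.0, -0.001], [-1.0, -0.0, 0.0]]
wrist_force: [-1.1, -0.2, 1.3]
width: 0.041
```

jog_arm([
  {"tx": 0,"ty": 0,"tz": 0,"spin": 0,"claw": 0.3},
  {"tx": 0,"ty": 0,"tz": 0,"spin": 0,"claw": 0.6},
  {"tx": 0,"ty": 0,"tz": 0,"spin": 0,"claw": 0.6},
  {"tx": 0,"ty": 0,"tz": 0,"spin": 0,"claw": 0.6},
  {"tx": 0,"ty": 0,"tz": 0,"spin": 0,"claw": 0.6},
  {"tx": -0.01,"ty": 0,"tz": 0,"spin": 0,"claw": 0.6},
  {"tx": -0.03,"ty": 0,"tz": 0,"spin": 0,"claw": 0.6},
  {"tx": -0.04,"ty": 0,"tz": 0,"spin": 0,"claw": 0.6},
  {"tx": -0.04,"ty": 0,"tz": 0,"spin": 0,"claw": 0.6},
  {"tx": -0.04,"ty": 0,"tz": 0,"spin": 0,"claw": 0.6},
])

```text
time: 29.5
tcp_pos: [0.623, 0.1437, 0.1888]
ee_rot: [[0.001, 0.001, 1.0], [0.0, 1.0, -0.001], [-1.0, 0.0, 0.001]]
wrist_force: [0.9, 0.7, -0.1]
width: 0.0683
```

jog_arm([
  {"tx": -0.02,"ty": 0,"tz": -0.02,"spin": 0,"claw": 0.6},
  {"tx": -0.02,"ty": 0,"tz": -0.03,"spin": 0,"claw": 0.6},
  {"tx": 0,"ty": 0.01,"tz": -0.03,"spin": 0,"claw": 0.6},
  {"tx": 0,"ty": 0.02,"tz": -0.03,"spin": 0,"claw": 0.6},
  {"tx": 0,"ty": 0.02,"tz": -0.03,"spin": 0,"claw": 0.6},
  {"tx": 0,"ty": 0.02,"tz": -0.03,"spin": 0,"claw": 0.6},
  {"tx": 0,"ty": 0.02,"tz": -0.02,"spin": 0,"claw": 0.6},
  {"tx": 0,"ty": 0,"tz": 0,"spin": 0,"claw": 0.6},
  {"tx": 0,"ty": 0,"tz": 0,"spin": 0,"claw": 0.6},
  {"tx": 0,"ty": 0,"tz": 0,"spin": 0,"claw": 0.6},
])

```text
time: 30.5
tcp_pos: [0.4339, 0.2336, 0.2266]
ee_rot: [[0.001, 0.001, 1.0], [0.0, 1.0, -0.001], [-1.0, 0.0, 0.001]]
wrist_force: [0.3, -0.5, 0.1]
width: 0.0682
```

Run:
```python
from h import *
im=snap('top','top9.png');im2=snap('side','side9.png')
cv2.imwrite('pics/c10.png',cv2.resize(im[180:280,130:530,::-1],None,fx=2,fy=2,interpolation=cv2.INTER_CUBIC))
cv2.imwrite('pics/c11.png',cv2.resize(im2[90:400,190:380,::-1],None,fx=1.9,fy=1.9,interpolation=cv2.INTER_CUBIC))
# expected lid-top centres in top & side camera with per-camera caddy fits
H=[.159,.134,.109,.084]
for n,p,o in (('top',[.6207,-.0018,-.0301],(130,180)),('side',[.6138,.002,-.0238],(190,90))):
    a=p[2];k=2 if n=='top' else 1.9
    for y,h in zip((-.144,-.048,.048,.144),H):
        w=[p[0]-np.sin(a)*y,p[1]+np.cos(a)*y]
        print(n,((proj(n,[[*w,h],[*w,.009]])-o)*k).round(0).tolist())
```

```text
top [[546.0, 79.0], [526.0, 100.0]]
top [[450.0, 79.0], [442.0, 97.0]]
top [[357.0, 80.0], [358.0, 94.0]]
top [[268.0, 80.0], [274.0, 91.0]]
side [[188.0, 156.0], [194.0, 239.0]]
side [[180.0, 221.0], [185.0, 289.0]]
side [[171.0, 290.0], [176.0, 344.0]]
side [[161.0, 365.0], [166.0, 404.0]]
```

View pics/c10.png

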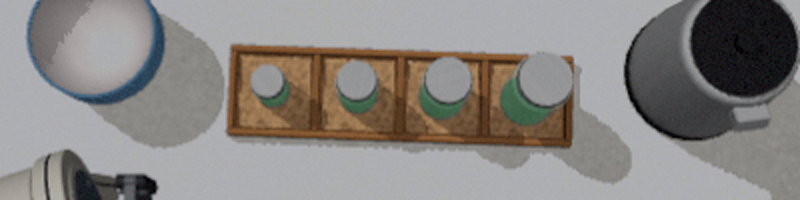

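View pics/c11.png

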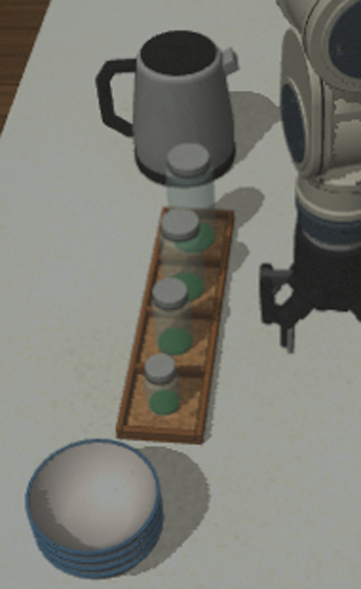

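The top image shows the lids at (545,79), (447,80), (356,80) and (267,80) in the crop, each within 3 px of a centred, upright jar. The side view agrees, and the kettle and bowls look unmoved. Handing in.

```bash
python3 -c "
from bench import bot
print(bot.close_job())"
```

```text
the job is handed in; nothing more can be done
None
```

All four jars are upright on their cork pads, in order of size: largest next to the kettle, smallest next to the bowls. I handed the job in at about 31 s of the 99 s allowed.

- **Placing:** each jar was lowered in steps of about 1 mm or less until the wrist force showed contact, then released. The highest force I read was about 7 N.
- **Last checks:** in the final top and side pictures every lid is within about 3 px (roughly 3 mm) of where a centred, upright jar's lid should be. By eye, the kettle and bowls had not moved, and the gripper was clear of everything.
- **Disagreement:** at the start the top and side cameras differed by about 6 mm in x. I went by the wrist camera, whose readings fell between the two and matched their average to within about 2 mm.
- **Largest error found:** just before the smallest jar was set down, the fitted middle of its bay was about 0.7 mm off in x. I corrected 0.5 mm of that.

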